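# Crank the service clamp shut on a strapping tool

### The job

Fit the loose crank onto the square spindle end of the service clamp so that it sits fully home, then wind it clockwise, without forcing it or letting it slip off, until the pads grip the strapping tool firmly between jaw and rear stop. You will feel it tighten: stop there, do not crush the tool. Let go and leave the crank on the spindle; leave the other things on the bench alone.

Things in the scene. Friction and masses are not known exactly. Their poses are not given: they have to be found in the camera images.
- clamp: Service clamp, fixed: grey base 170 x 410 x 16 mm; at one end a blue gearbox 72 mm square, its top at 82 mm; two guide rods, a sliding grey jaw, and at the other end a grey rear stop with two black pin knobs, pinned at a place that differs from job to job and is not measured. Origin: on the bench below the spindle axis; z up; the clamp runs along its -y. Lower than 125 mm but for the tool in it.
- spindle: Upright spindle end on the gearbox: bright steel square, 19 mm across flats, 24 mm long, top edges bevelled 3 mm, on a dark round collar of 44 mm. Origin: on the axis at the collar's top (94 mm above the bench), where the underside of a crank that is fully home rests; z up, x and y square to the flats. Its angle at the start is anything.
- spindle_top (a point): Middle of the spindle's top face, 24 mm above the collar. Clockwise from above closes the jaw, 20 mm per turn; about 2 to 4 turns are needed. It turns with a steady friction of 0.28 N m (about 4 N at the crank's grip) and a grease drag of 0.05 N m per rad/s; when read standing still it is often only 0 to 3 N.
- crank: Loose crank, dark steel, about 0.46 kg, standing hub down on the bench. Round hub of 52 mm, 28 mm high, with a square socket of 20.5 mm, 28 mm deep, in its underside, sides along the crank's x and y (any of the four ways round fits). A flat arm 20 mm wide, its top at 28 mm, runs along +x to a red grip; a counterweight reaches 42 mm along -x. Origin: centre of the hub's underside; z up.
- flats_mid (a point): On the crank's axis, 48 mm above the hub's underside: middle of the square block on the hub, 26 mm across, from 28 to 66 mm high, flats facing along the crank's x and y. Good to hold when fitting: fingers on the two faces that look along y clear the arm.
- grip_mid (a point): Middle of the crank's red upright grip, 65 mm along x from the crank's axis, 62 mm above the hub's underside. The grip is 25 mm thick, reaches from 32 to 92 mm above the underside and revolves freely: it can be held with the hand's heading fixed while the crank goes round.
- jaw: Sliding jaw, a grey plate 140 mm wide with a black rubber pad. Origin: middle of the pad face, 70 mm above the bench; axes as the clamp's; it closes along the clamp's -y. It meets the strapping tool when its origin is 55 mm, measured level, from the tool's origin, pushes the tool back 1 to 12 mm until it stands against the rear stop, and only then grips.
- pad_face (a point): Low middle of the jaw's pad, 55 mm above the bench. The pad gives 1 mm per 120 N, so once it grips, the force at the crank's grip rises by about 1 N per 3 degrees: at 8 to 11 N there the tool is held firmly (100 to 150 N at the jaw); at about 15 N it is crushed. When let go, the crank springs back a little and friction keeps 50 to 90 N at the jaw.
- strap_tool: Pneumatic strapping tool, 3.6 kg, standing loose in the clamp between jaw and rear stop: aluminium housing 110 mm across the two sides that are gripped, slanted air tube to its -x (170 mm out), black lever on top, 215 mm high. Origin: centre of its underside, 28 mm above the bench; axes nearly as the clamp's.
- oil_bottle: Bystander: yellow oil bottle, 54 mm thick, 130 mm high; origin under its middle.
- regulator: Bystander: blue air regulator lying on the bench, about 115 mm long along its x, 38 mm thick, a small lug up to 54 mm; origin under its middle.
- screwdriver: Bystander: screwdriver with a green handle lying on the bench, about 200 mm long along its x; origin under its middle.
Mind the look-alikes: they are no part of the job. What is shaped like the crank but pink is not meant.

How it is judged:
By the outcome, as a careful person would: the job done as asked, in the order asked, and still so for the second after the job is handed in, with the robot touching nothing.
It also fails if it takes over 72 s, if anything falls off the work surface, if the arm or the gripper's body presses on something with over 40 N, if the wrist force passes 120 N, or if a joint passes its speed limit or range.

### The arm

A 6-joint arm with a two-finger parallel gripper is mounted at the origin on the work surface. World frame = base frame: x ahead of the robot, y to its left, z up, the work surface at z = 0. Lengths are in m, angles in rad, forces in N, time in s.
With the tool pointing down it reaches from about 0.35 to 0.875 m from the base axis. Payload 15.5 kg.
Tool frame: the origin (TCP) lies midway between the tips of the shut fingers; the grasp point (between the pads) lies 19 mm behind it; x points along the fingers, y is the direction in which the jaws open and shut, and the axes are right-handed (so a half turn about x gives the same grasp; the last joint's range is limited). The gripper opens to 85 mm and grips with 20 to 120 N. Pads are 22 mm wide; open, the fingers measure 114 mm over their backs; the gripper's body (76 mm by 85 mm) begins 54 mm behind the grasp point. The pads swing forward as they close: fully open they stand 13 mm farther back than shut.
Start: joints at [-1.282, 0.494, 1.345, -0, 1.302, -0.096], TCP at [0.234, -0.58, 0.231] pointing down, gripper open.
Joint ranges: [-2.91, 2.91], [-0.82, 2.16], [0.22, 2.67], [-1.22, 4.37], [0.12, 2.79], [-3.08, 3.08]. Speed limits (rad/s): [1.89, 1.89, 2.57, 3.01, 3.01, 3.01].

### API

Orientations are given as a unit quaternion [w, x, y, z].
In Python, from cell import * gives the robot as it stands. The module is installed in compiled form; this text tells all that it offers.
- The arm moves only by the tool jog_arm, never from a script. Its argument "motion" is a list of rows, each an object with "hand": the opening, from 0 (shut) to 1 (fully open); "translation": the shift along the tool's x, y, z in m, a list of three; "yaw": the turn about the tool's x in rad. In form: [{"hand": hand, "translation": [dx, dy, dz], "yaw": yaw}, ...]. A call has 1 to 12 rows; each row is the pose to reach, as a shift and turn from the pose measured when the call began, along the tool's axes at that moment; what a row does not reach only later rows make up. A row lasts 1/12 s, in which the tool goes at most 41.7 mm and 7.16 degrees, less where a joint would pass 70% of its speed; a pose out of reach is approached as far as the arm can. A call with a gripper value outside its range is refused whole. The fingers move at their own pace and stop on an object; the grip force is fixed at half the most. Time passes only in rows, so rows that repeat a pose let the fingers close. It gives the time, the measured TCP pose, the force and the opening at its end, in the units of the state.
- state(): the state, without advancing time (a new reading comes with each control period).
- camera(name): name is "side" or "top" or "wrist"; returns a dict with "color" (420x560x3 uint8, red, green, blue), "z_map" (420x560 float32, m along the optical axis (not along the pixel's ray), 0 where there is no reading), "intrinsics" (3x3 intrinsics, pixels), "xyz" and "attitude" of the camera in the world; the wrist camera has in their place "mount" (4x4, takes a point from camera to tool coordinates, whose origin is the TCP and whose axes are the tool frame's). Camera axes: x right, y up, looking along -z (the intrinsics and any distortion apply to the point x, -y, -z); pixel columns grow to the right and rows downward; lengths in m; the calibration is good to about 2 mm. The wrist camera is an equidistant fisheye: a pixel r from the principal point sees the ray r / f radians off the axis. A picture is of the moment at which its call begins: read the wrist's pose just before it.
- hand_in(): hands the job in, once; it reports no verdict.
Trained networks look in a picture, given as the dict that the camera call returned (one of the last four; its "shot" number tells which), for a name from the list of things; names that differ only in an ending like _2 or _b are one class to them, and where a whole thing is asked for, a point or a joint stands for the part that bears it (a point fixed in the world has none). Each returns a list of dicts, best first, with "p" (0 to 1); they miss things now and then, are a little off and sometimes report something else, mostly with a low value. They report only what shows in the picture. A call takes as long as a camera call. They do not tell look-alikes from the thing itself.
- recognise(picture, thing): "centre" ([column, row] in pixels, amid what is visible of it).
- trace(picture, thing): "region" (420x560 bool, what is visible of it) and "centre" ([column, row] in pixels, amid what is visible of it).
- tip_of(picture, thing): "centre" ([column, row] in pixels: a listed point, or the origin of a listed thing).
The state is a dict: "time_s": time; "q": joint angles; "joint_vel": joint speeds; "tau": joint torques, N m; "position": TCP position; "eef_rot": TCP orientation; "contact_force": force on the tool from outside, world axes, zero at the start; "moment": the same for the moment, N m; "grip_width": finger opening in m.
Only numpy, scipy, OpenCV 4.12 (cv2) and the standard library are available. Lean on these libraries where they do the work, as an engineer would, in place of code of your own. Each camera call takes 0.05 s, during which the arm holds its last target. There are 200 camera calls.

## Working session

There is one attempt and no reset: what is moved stays moved. The work goes in short steps, Python scripts to look and compute and a tool call to move; the robot and the scene stay as the last step left them, time stands still between calls to the robot, and variables do not carry over. Pictures are saved under pics/ and viewed, about 8 in all and at most 12, crops included, and the job is handed in when it is done.

Besides the shell and the picture viewer there is one more tool, called after ">>>" by a JSON object that holds its "fn" and its "kwargs". jog_arm: Moves the arm, as the interface text tells. Its arguments: {"type":"object","properties":{"motion":{"type":"array","items":{"type":"object","properties":{"hand":{"type":"number"},"translation":{"type":"array","items":{"type":"number"}},"yaw":{"type":"number"}}}}},"required":["motion"]}

```bash
mkdir -p pics
cat > h.py <<'E'
from cell import *
import numpy as np, cv2
from scipy.spatial.transform import Rotation as R
def rot(q): return R.from_quat([q[1],q[2],q[3],q[0]]).as_matrix()
def save(c,n): cv2.imwrite('pics/'+n,c['color'][:,:,::-1])
def attm(a):
    a=np.array(a); return a if a.shape==(3,3) else rot(a)
def dirs(c,px):
    px=np.atleast_2d(np.array(px,float));K=np.array(c['intrinsics'])
    x=(px[:,0]-K[0,2])/K[0,0];y=(px[:,1]-K[1,2])/K[1,1]
    if 'mount' in c:
        t=np.hypot(x,y);s=np.where(t>1e-9,np.sin(t)/np.maximum(t,1e-9),1)
        return np.c_[x*s,-y*s,-np.cos(t)]
    return np.c_[x,-y,-np.ones(len(x))]
def frame(c,st=None):
    if 'mount' in c:
        M=np.array(c['mount']);A=rot(st['eef_rot']);return A@M[:3,:3],A@M[:3,3]+np.array(st['position'])
    return attm(c['attitude']),np.array(c['xyz'])
def at_z(c,px,z,st=None):
    A,o=frame(c,st);d=dirs(c,px)@A.T
    return o+d*((z-o[2])/d[:,2])[:,None]
def at_depth(c,px,st=None):
    px=np.atleast_2d(px);A,o=frame(c,st);d=dirs(c,px);i=np.round(px).astype(int)
    z=c['z_map'][i[:,1],i[:,0]];d=d/(-d[:,2:3])*z[:,None]
    return o+d@A.T
E
python3 - <<'E'
from h import *
s=state();print(s)
for n in ['top','side']:
    c=camera(n);save(c,n+'1.png');print(n,c['xyz'],c['attitude'],c['intrinsics'])
    for t in ['crank','flats_mid','grip_mid','spindle_top','spindle','strap_tool','jaw','clamp']:
        for r in tip_of(c,t)[:3]: print(t,r['p'],np.round(r['centre'],1),np.round(at_depth(c,[r['centre']])[0],3))
E
```

```text
{'time_s': 0.0, 'q': array([-1.28249897e+00,  4.94181928e-01,  1.34612650e+00, -1.20376142e-05,
        1.30248129e+00, -9.55182935e-02]), 'joint_vel': array([ 1.48057803e-03,  4.11031265e-04, -1.90665222e-03,  8.53696430e-04,
        2.09323567e-03, -5.57432417e-05]), 'tau': array([ 2.86190218e-03, -8.82163882e+01, -3.83860266e+01, -6.75919455e-05,
        1.02985729e-02, -1.27362746e-04]), 'position': array([ 0.23392663, -0.57919269,  0.2307026 ]), 'eef_rot': array([-0.13444814, -0.69408066, -0.13528987,  0.69417029]), 'contact_force': array([-0.87021913, -0.29720808,  0.44016156]), 'moment': array([0.03788468, 0.0244223 , 0.05873968]), 'grip_width': 0.08545840435970947}
top [0.36322197 0.10630335 1.21866245] [ 0.71454772  0.02820861 -0.03647945 -0.69806524] [[524.16134464   0.         280.2689497 ]
 [  0.         524.16134464 211.22048992]
 [  0.           0.           1.        ]]
crank 0.75 [209.2 206. ] [0.477 0.251 0.064]
crank 0.74 [208.6 288.7] [0.296 0.246 0.067]
crank 0.68 [160.5 257.4] [0.362 0.353 0.067]
flats_mid 0.8 [204.4 202.8] [0.484 0.262 0.063]
flats_mid 0.76 [155
[... 612 characters left out ...]
    497.02628747 201.9486543 ]
 [  0.           0.           1.        ]]
crank 0.73 [278.  320.7] [0.353 0.382 0.026]
crank 0.6 [250.6 268.9] [0.472 0.278 0.023]
flats_mid 0.79 [325.2 283.4] [0.282 0.267 0.063]
flats_mid 0.73 [248.1 255. ] [0.482 0.269 0.065]
flats_mid 0.71 [192.1 304.3] [0.564 0.414 0.001]
grip_mid 0.74 [257.6 164.7] [0.577 0.005 0.097]
grip_mid 0.7 [254.4 291.1] [0.418 0.369 0.094]
grip_mid 0.69 [235.4 235.2] [ 0.562  0.185 -0.001]
spindle_top 0.59 [256.7 156.8] [ 0.584 -0.004  0.116]
spindle 0.58 [259.9 164.1] [0.571 0.003 0.1  ]
strap_tool 0.61 [306.4 137.4] [ 0.498 -0.166  0.085]
jaw 0.68 [278.5 150.9] [ 0.55  -0.078  0.087]
clamp 0.61 [258.7 185.9] [0.557 0.043 0.056]
```

View pics/top1.png

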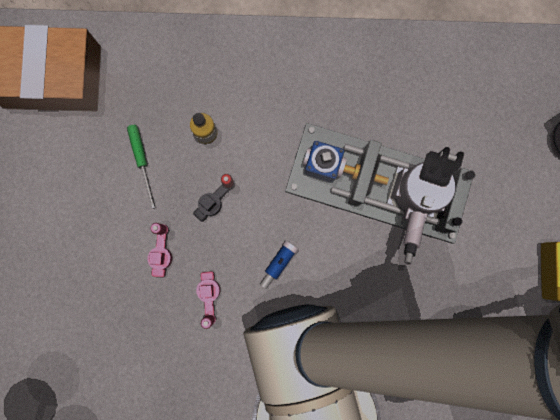

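View pics/side1.png

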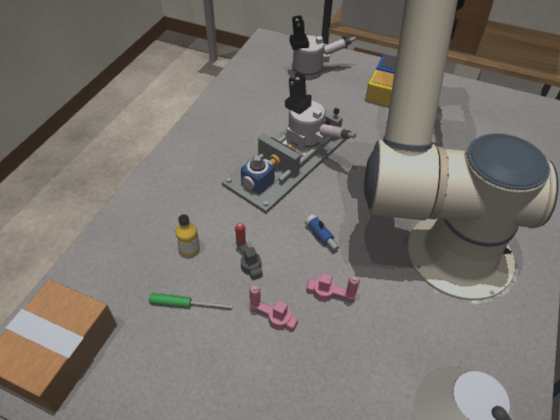

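The top view shows crank-shaped candidates at (209,206) dark with a red grip, (208,289) pink and (160,257) pink. The dark one is the job. The spindle is at (325,155), and its strapping tool at (428,187).

Run:
```python
from h import *
c=camera('top');s=state()
vv,uu=np.mgrid[0:420,0:560];P=at_depth(c,np.c_[uu.ravel(),vv.ravel()]).reshape(420,560,3)
def clus(cx,cy,w,z0,z1):
    m=np.zeros((420,560),bool);m[cy-w:cy+w,cx-w:cx+w]=1
    m&=(P[...,2]>z0)&(P[...,2]<z1);return P[m]
b=clus(209,206,28,.056,.075);g=clus(228,180,14,.082,.105);k=clus(325,155,14,.11,.125)
for n,x in (('block',b),('grip',g),('spin',k)):
    print(n,len(x),np.round(x.mean(0),4),cv2.minAreaRect(np.float32(x[:,:2])))
im=np.hstack([cv2.resize(c['color'][165:245,170:250],(400,400),interpolation=2),cv2.resize(c['color'][115:195,285:365],(400,400),interpolation=2)])
cv2.imwrite('pics/crop1.png',im[:,:,::-1])
print(rot(s['eef_rot']).round(3));w=camera('wrist');print(w['mount'],w['intrinsics'])
```

```text
block 159 [0.4891 0.2517 0.0647] ((0.5091915726661682, 0.23667600750923157), (0.02633609250187874, 0.08746425807476044), 49.54549026489258)
grip 100 [0.5336 0.2134 0.0907] ((0.5337349772453308, 0.2139730006456375), (0.022633472457528114, 0.023006517440080643), 44.90574264526367)
spin 79 [ 0.5847 -0.0012  0.1161] ((0.585151731967926, -0.001566663384437561), (0.018744753673672676, 0.01883908174932003), 14.177082061767578)
[[-0.     0.375 -0.927]
 [ 0.    -0.927 -0.375]
 [-1.    -0.     0.   ]]
[[ 4.10404984e-04  3.22326513e-01 -9.46628465e-01 -1.42064469e-01]
 [ 9.99999883e-01  1.09062392e-04  4.70679526e-04 -1.66625117e-03]
 [ 2.54954055e-04 -9.46628548e-01 -3.22326431e-01 -8.41889608e-02]
 [ 0.00000000e+00  0.00000000e+00  0.00000000e+00  1.00000000e+00]] [[325.1922621    0.         283.74114025]
 [  0.         325.1922621  213.50418396]
 [  0.           0.           1.        ]]
```

View pics/crop1.png

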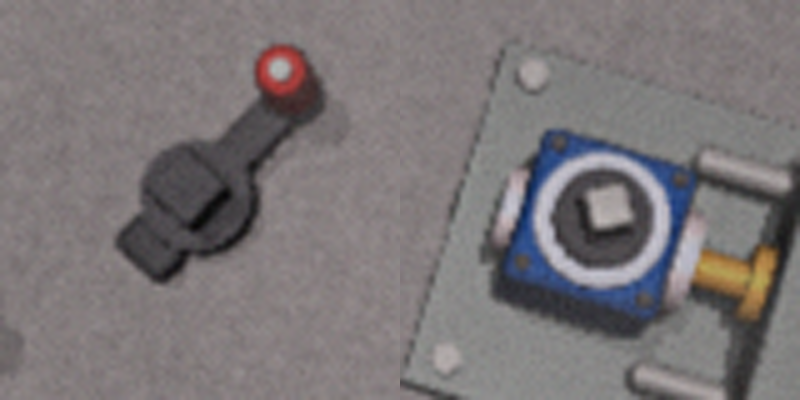

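The crop confirms it: dark crank with a red grip at (209,206), and the square spindle clearly visible on its collar. I'll go up and over the spindle first for a close look.

>>> {"fn": "jog_arm", "kwargs": {"motion": [{"hand": 1,"translation": [-0.04,0,0],"yaw": -0.12},{"hand": 1,"translation": [-0.08,0,0],"yaw": -0.24},{"hand": 1,"translation": [-0.12,0,0],"yaw": -0.36},{"hand": 1,"translation": [-0.16,0,0],"yaw": -0.48},{"hand": 1,"translation": [-0.17,-0.02,-0.03],"yaw": -0.6},{"hand": 1,"translation": [-0.17,-0.045,-0.06],"yaw": -0.72},{"hand": 1,"translation": [-0.17,-0.07,-0.09],"yaw": -0.84},{"hand": 1,"translation": [-0.17,-0.09,-0.125],"yaw": -0.96},{"hand": 1,"translation": [-0.17,-0.115,-0.155],"yaw": -1.08},{"hand": 1,"translation": [-0.17,-0.14,-0.19],"yaw": -1.2},{"hand": 1,"translation": [-0.17,-0.165,-0.22],"yaw": -1.32},{"hand": 1,"translation": [-0.17,-0.19,-0.255],"yaw": -1.43}]}}

```text
time_s: 2.0
position: [0.3989, -0.3071, 0.4015]
eef_rot: [0.558, 0.434, 0.558, -0.434]
contact_force: [0.0, -0.1, 0.8]
grip_width: 0.0853
```

```bash
cat >> h.py <<'E'
def go(p,psi=None):
    """print translation/yaw to reach world p (TCP), jaw heading psi deg"""
    s=state();A=rot(s['eef_rot']);h=np.degrees(np.arctan2(A[1,1],A[0,1]))
    print('t',round(s['time_s'],2),'pos',np.round(s['position'],4),'psi',round(h,2),'tilt',np.round(A[2],3),'F',np.round(s['contact_force'],1),'w',round(s['grip_width'],4),'j6',round(s['q'][5],2))
    if p is not None: print('trans',np.round(A.T@(np.array(p)-s['position']),4),'yaw',None if psi is None else round(-np.radians((psi-h+180)%360-180),4))
E
python3 -c "
from h import *
go([.585,-.001,.40],14)"
```

```text
t 2.0 pos [ 0.3989 -0.3071  0.4015] psi 14.25 tilt [-1.  0.  0.] F [ 0.  -0.1  0.8] w 0.0853 j6 -1.02
trans [ 0.0014  0.2558 -0.2509] yaw 0.0044
```

>>> {"fn": "jog_arm", "kwargs": {"motion": [{"hand": 1,"translation": [0,0.028,-0.028],"yaw": 0},{"hand": 1,"translation": [0,0.057,-0.056],"yaw": 0},{"hand": 1,"translation": [0,0.085,-0.084],"yaw": 0},{"hand": 1,"translation": [0,0.114,-0.112],"yaw": 0},{"hand": 1,"translation": [0,0.142,-0.14],"yaw": 0},{"hand": 1,"translation": [0,0.17,-0.168],"yaw": 0},{"hand": 1,"translation": [0,0.199,-0.196],"yaw": 0},{"hand": 1,"translation": [0,0.227,-0.224],"yaw": 0},{"hand": 1,"translation": [0,0.256,-0.251],"yaw": 0.004},{"hand": 1,"translation": [0.04,0.256,-0.251],"yaw": 0.004},{"hand": 1,"translation": [0.08,0.256,-0.251],"yaw": 0.004},{"hand": 1,"translation": [0.12,0.256,-0.251],"yaw": 0.004}]}}

```text
time_s: 3.0
position: [0.5855, 0.0, 0.2803]
eef_rot: [0.558, 0.435, 0.557, -0.435]
contact_force: [0.5, -0.7, -1.6]
grip_width: 0.0851
```

>>> {"fn": "jog_arm", "kwargs": {"motion": [{"hand": 1,"translation": [0.04,0,0],"yaw": 0},{"hand": 1,"translation": [0.08,0,0],"yaw": 0},{"hand": 1,"translation": [0.08,0,0],"yaw": 0}]}}

```text
time_s: 3.25
position: [0.5817, 0.0004, 0.1936]
eef_rot: [0.555, 0.433, 0.56, -0.437]
contact_force: [-1.1, 0.2, -2.0]
grip_width: 0.0854
```

Run:
```python
from h import *
s=state();w=camera('wrist');save(w,'w1.png')
go([.585,-.001,.20],14)
for t in ['spindle_top','spindle','jaw','strap_tool']:
    for r in tip_of(w,t)[:2]: print(t,r['p'],np.round(r['centre'],1),at_depth(w,[r['centre']],s)[0].round(4),at_z(w,[r['centre']],.118,s)[0].round(4))
vv,uu=np.mgrid[0:420,0:560];P=at_depth(w,np.c_[uu.ravel(),vv.ravel()],s).reshape(-1,3)
m=(abs(P[:,2]-.118)<.006)&(np.hypot(P[:,0]-.586,P[:,1])<.025)
x=P[m];print(len(x),x.mean(0),cv2.minAreaRect(np.float32(x[:,:2]*1000)))
```

```text
t 3.3 pos [5.836e-01 2.000e-04 1.977e-01] psi 14.12 tilt [-1.    -0.005 -0.001] F [-0.3  0.   0.4] w 0.0854 j6 -0.35
trans [-0.0023  0.0011  0.0015] yaw 0.002
spindle_top 0.59 [286.7 229.3] [ 0.5842 -0.      0.1177] [5.842e-01 1.000e-04 1.180e-01]
spindle_top 0.5 [288.9 219.1] [0.5838 0.0079 0.1176] [0.5838 0.008  0.118 ]
spindle 0.95 [285.6 219.3] [0.5817 0.0069 0.1168] [0.5816 0.0073 0.118 ]
jaw 0.86 [228.9 304. ] [ 0.554  -0.0931  0.0932] [ 0.5549 -0.0752  0.118 ]
strap_tool 0.85 [194.7 341.2] [ 0.5261 -0.1597  0.0827] [ 0.5312 -0.1259  0.118 ]
644 [0.58321488 0.00087231 0.11677002] ((583.3648071289062, -0.047019004821777344), (18.428091049194336, 18.85796546936035), 13.923711776733398)
```

View pics/w1.png

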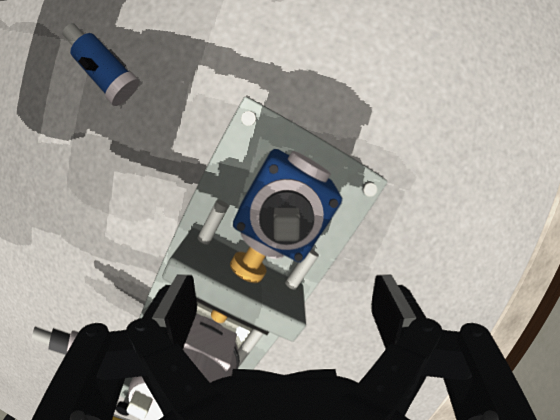

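The wrist view shows the spindle square at (287,224) and the jaw at about (235,300). The spindle is at (0.584, -0.0005) and its flats are at about 14°. Next I'll go over the crank.

```bash
python3 -c "
from h import *
go([.484,.2556,.18],49.5)"
```

```text
t 3.5 pos [ 5.872e-01 -2.000e-04  2.031e-01] psi 14.11 tilt [-1.     0.006  0.002] F [ 0.2 -1.1  0.5] w 0.0857 j6 -0.35
trans [ 0.0223 -0.0379 -0.2733] yaw -0.6177
```

>>> {"fn": "jog_arm", "kwargs": {"motion": [{"hand": 1,"translation": [-0.01,-0.005,-0.035],"yaw": -0.1},{"hand": 1,"translation": [-0.01,-0.01,-0.073],"yaw": -0.2},{"hand": 1,"translation": [-0.005,-0.016,-0.112],"yaw": -0.31},{"hand": 1,"translation": [0,-0.021,-0.15],"yaw": -0.41},{"hand": 1,"translation": [0.005,-0.026,-0.19],"yaw": -0.51},{"hand": 1,"translation": [0.01,-0.032,-0.23],"yaw": -0.6},{"hand": 1,"translation": [0.018,-0.036,-0.26],"yaw": -0.618},{"hand": 1,"translation": [0.022,-0.038,-0.273],"yaw": -0.618},{"hand": 1,"translation": [0.022,-0.038,-0.273],"yaw": -0.618},{"hand": 1,"translation": [0.022,-0.038,-0.273],"yaw": -0.618},{"hand": 1,"translation": [0.022,-0.038,-0.273],"yaw": -0.618},{"hand": 1,"translation": [0.022,-0.038,-0.273],"yaw": -0.618}]}}

```text
time_s: 4.5
position: [0.485, 0.2544, 0.1811]
eef_rot: [0.666, 0.246, 0.661, -0.244]
contact_force: [0.1, 0.1, 0.2]
grip_width: 0.0855
```

Run:
```python
from h import *
s=state();w=camera('wrist');save(w,'w2.png')
for t in ['crank','flats_mid','grip_mid']:
    for r in tip_of(w,t)[:2]: print(t,r['p'],np.round(r['centre'],1),at_depth(w,[r['centre']],s)[0].round(4),at_z(w,[r['centre']],{'crank':0.,'flats_mid':.048,'grip_mid':.062}[t],s)[0].round(4))
vv,uu=np.mgrid[0:420,0:560];P=at_depth(w,np.c_[uu.ravel(),vv.ravel()],s).reshape(-1,3)
rr=np.hypot(P[:,0]-.484,P[:,1]-.2556)
x=P[(abs(P[:,2]-.066)<.005)&(rr<.03)];print(len(x),x.mean(0),cv2.minAreaRect(np.float32(x[:,:2]*1000)))
x=P[(abs(P[:,2]-.092)<.005)&(rr<.1)];print(len(x),x.mean(0),cv2.minAreaRect(np.float32(x[:,:2]*1000)))
go([.484,.2556,.06],49.5)
```

```text
crank 0.95 [283.2  22.5] [0.3708 0.3547 0.0637] [0.3585 0.3655 0.    ]
crank 0.85 [285.5 185.3] [0.4756 0.2676 0.0486] [0.4853 0.2599 0.    ]
flats_mid 0.81 [284.  201.4] [0.4822 0.2601 0.0644] [0.486  0.2569 0.048 ]
flats_mid 0.75 [284.   11.6] [0.3646 0.3608 0.0658] [0.3607 0.3643 0.048 ]
grip_mid 0.68 [282.6 269.3] [0.5236 0.223  0.0795] [0.531  0.2167 0.062 ]
grip_mid 0.64 [86.1  0. ] [0.2341 0.2537 0.0777] [0.2221 0.25   0.062 ]
952 [0.48320496 0.25846971 0.06516597] ((484.0040283203125, 257.95947265625), (25.901540756225586, 26.50269317626953), 48.67841339111328)
514 [0.53086598 0.21679584 0.09162997] ((532.1243896484375, 216.31271362304688), (21.9551944732666, 21.68602752685547), 72.59942626953125)
t 4.7 pos [0.4844 0.2546 0.1805] psi 49.45 tilt [-1.     0.003  0.005] F [-0.3 -0.  -0.3] w 0.0855 j6 -0.48
trans [ 0.1205  0.     -0.0016] yaw -0.0009
```

View pics/w2.png

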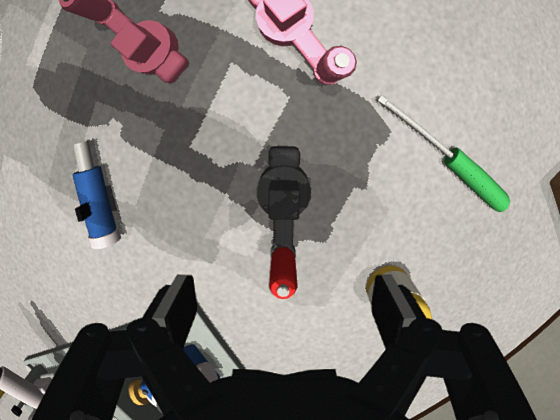

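The wrist view has the dark crank with its block at (284,195) and red grip at (283,290), in line with the hand. The pinks are well away at the top, and the bottle at (395,290) is clear. I'll descend to the block next.

>>> {"fn": "jog_arm", "kwargs": {"motion": [{"hand": 1,"translation": [0.03,0.0023,-0.0025],"yaw": 0.006},{"hand": 1,"translation": [0.06,0.0023,-0.0025],"yaw": 0.006},{"hand": 1,"translation": [0.09,0.0023,-0.0025],"yaw": 0.006},{"hand": 1,"translation": [0.115,0.0023,-0.0025],"yaw": 0.006},{"hand": 1,"translation": [0.13,0.0023,-0.0025],"yaw": 0.006},{"hand": 1,"translation": [0.14,0.0023,-0.0025],"yaw": 0.006},{"hand": 1,"translation": [0.1445,0.0023,-0.0025],"yaw": 0.006},{"hand": 1,"translation": [0.1445,0.0023,-0.0025],"yaw": 0.006},{"hand": 1,"translation": [0.1445,0.0023,-0.0025],"yaw": 0.006}]}}

```text
time_s: 5.45
position: [0.4854, 0.258, 0.0367]
eef_rot: [0.665, 0.248, 0.66, -0.246]
contact_force: [-0.2, 0.5, 0.9]
grip_width: 0.0854
```

>>> {"fn": "jog_arm", "kwargs": {"motion": [{"hand": 0,"translation": [0,0,0],"yaw": 0},{"hand": 0,"translation": [0,0,0],"yaw": 0},{"hand": 0,"translation": [0,0,0],"yaw": 0},{"hand": 0,"translation": [0,0,0],"yaw": 0},{"hand": 0,"translation": [0,0,0],"yaw": 0},{"hand": 0,"translation": [0,0,0],"yaw": 0},{"hand": 0,"translation": [0,0,0],"yaw": 0},{"hand": 0,"translation": [0,0,0],"yaw": 0},{"hand": 0,"translation": [0,0,0],"yaw": 0},{"hand": 0,"translation": [0,0,0],"yaw": 0},{"hand": 0,"translation": [0,0,0],"yaw": 0},{"hand": 0,"translation": [0,0,0],"yaw": 0}]}}

```text
time_s: 6.45
position: [0.4852, 0.258, 0.0369]
eef_rot: [0.665, 0.248, 0.66, -0.246]
contact_force: [-2.2, -1.1, 6.3]
grip_width: 0.0251
```

```bash
python3 -c "
from h import *
go([.484,.258,.036],49.1)"
```

```text
t 6.45 pos [0.4852 0.258  0.0369] psi 49.1 tilt [-1.     0.004  0.006] F [-2.2 -1.1  6.3] w 0.0251 j6 -0.47
trans [ 0.0009 -0.0008 -0.001 ] yaw -0.0
```

>>> {"fn": "jog_arm", "kwargs": {"motion": [{"hand": 0,"translation": [-0.01,0,0],"yaw": 0},{"hand": 0,"translation": [-0.03,0,0],"yaw": 0},{"hand": 0,"translation": [-0.06,0,0],"yaw": 0},{"hand": 0,"translation": [-0.09,0,0],"yaw": 0},{"hand": 0,"translation": [-0.12,0,0],"yaw": 0},{"hand": 0,"translation": [-0.145,0,0],"yaw": 0},{"hand": 0,"translation": [-0.163,0,0],"yaw": 0},{"hand": 0,"translation": [-0.163,0,0],"yaw": 0},{"hand": 0,"translation": [-0.163,0,0],"yaw": 0},{"hand": 0,"translation": [-0.163,0,0],"yaw": 0}]}}

```text
time_s: 7.28
position: [0.4834, 0.2577, 0.1989]
eef_rot: [0.665, 0.247, 0.661, -0.247]
contact_force: [-0.1, 0.8, -5.5]
grip_width: 0.0251
```

Run:
```python
from h import *
s=state();w=camera('wrist');save(w,'w3.png')
vv,uu=np.mgrid[0:420,0:560];px=np.c_[uu.ravel(),vv.ravel()];P=at_depth(w,px,s).reshape(-1,3)
A=rot(s['eef_rot']);L=(P-s['position'])@A   # tool coords
hsv=cv2.cvtColor(w['color'],cv2.COLOR_RGB2HSV).reshape(-1,3)
red=(hsv[:,1]>150)&((hsv[:,0]<8)|(hsv[:,0]>172))&(abs(L[:,1])<.03)&(L[:,2]>.02)
x=L[red];print('red',len(x),np.median(x,0),x.min(0),x.max(0))
t=L[(L[:,2]>.045)&(L[:,2]<.09)&(abs(L[:,1])<.02)&(L[:,0]<-.05)];print('griptop',len(t),t.mean(0) if len(t) else '',np.ptp(t,0) if len(t) else '')
b=L[(abs(L[:,2])<.045)&(abs(L[:,1])<.03)&(L[:,0]>-.04)&(L[:,0]<.045)]
for lo in np.arange(-.036,.04,.004):
    k=b[(b[:,0]>=lo)&(b[:,0]<lo+.004)]
    if len(k)>15: print(round(lo,3),len(k),k[:,1:].min(0).round(4),k[:,1:].max(0).round(4))
go([.584,-.0005,.20],14)
```

```text
red 728 [-0.00446827  0.00126161  0.05331474] [-0.01563695 -0.00941068  0.05018097] [0.0095482  0.01249338 0.06021227]
griptop 0  
-0.036 284 [-0.0237 -0.013 ] [0.0267 0.0093]
-0.032 2712 [-0.0244 -0.0141] [0.0278 0.0117]
-0.028 990 [-0.0245 -0.0143] [0.0278 0.0129]
-0.024 554 [-0.0245 -0.0146] [ 0.0275 -0.007 ]
-0.02 544 [-0.0243 -0.0145] [ 0.0278 -0.007 ]
-0.016 474 [-0.0243 -0.0146] [ 0.0279 -0.0072]
-0.012 400 [-0.0241 -0.0144] [ 0.027  -0.0071]
-0.008 345 [-0.023  -0.0144] [ 0.0266 -0.0069]
-0.004 213 [-0.015  -0.0142] [ 0.0211 -0.0114]
-0.0 196 [-0.0115 -0.0143] [ 0.0142 -0.0122]
0.004 197 [-0.0238 -0.0266] [ 0.0235 -0.0012]
0.008 2821 [-0.0244 -0.0414] [0.027 0.045]
0.012 1518 [-0.0225 -0.0431] [ 0.0252 -0.0099]
0.016 288 [-0.0245 -0.0432] [ 0.0247 -0.0053]
0.02 151 [-0.0212 -0.0433] [ 0.0244 -0.0116]
0.024 161 [-0.0243 -0.0435] [ 0.0239 -0.0054]
0.028 73 [-0.0215 -0.043 ] [ 0.0235 -0.0132]
0.032 32 [-0.0241 -0.0211] [ 0.0236 -0.0064]
t 7.33 pos [0.4832 0.2577 0.1986] psi 49.1 tilt [-1.     0.002  0.005] F [-0.3  0.5 -5.1] w 0.0247 j6 -0.47
trans [-0.0006 -0.1292  0.2452] yaw 0.6125
```

View pics/w3.png

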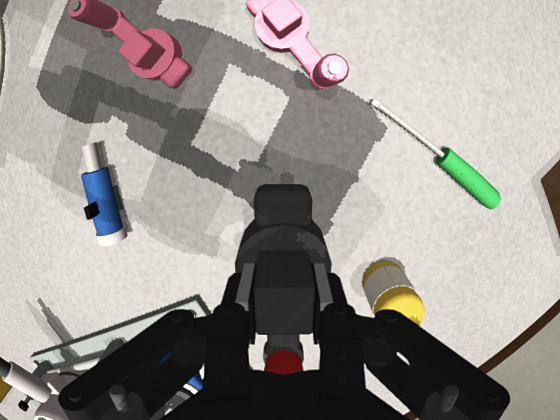

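Crank is held square, with its axis about 1.3 mm behind the TCP along tool z. I'll carry it over the spindle.

>>> {"fn": "jog_arm", "kwargs": {"motion": [{"hand": 0,"translation": [-0.001,-0.012,0.022],"yaw": 0.05},{"hand": 0,"translation": [-0.001,-0.028,0.054],"yaw": 0.14},{"hand": 0,"translation": [-0.001,-0.046,0.087],"yaw": 0.22},{"hand": 0,"translation": [-0.001,-0.063,0.12],"yaw": 0.31},{"hand": 0,"translation": [-0.001,-0.081,0.153],"yaw": 0.39},{"hand": 0,"translation": [-0.001,-0.098,0.186],"yaw": 0.48},{"hand": 0,"translation": [-0.001,-0.114,0.216],"yaw": 0.55},{"hand": 0,"translation": [-0.001,-0.125,0.237],"yaw": 0.6},{"hand": 0,"translation": [-0.001,-0.13,0.246],"yaw": 0.6125},{"hand": 0,"translation": [-0.001,-0.13,0.246],"yaw": 0.6125},{"hand": 0,"translation": [-0.001,-0.13,0.246],"yaw": 0.6125},{"hand": 0,"translation": [-0.001,-0.13,0.246],"yaw": 0.6125}]}}

```text
time_s: 8.33
position: [0.5832, -0.0006, 0.1996]
eef_rot: [0.559, 0.435, 0.556, -0.435]
contact_force: [0.3, 0.2, -4.2]
grip_width: 0.025
```

Run:
```python
from h import *
go([.5838,-.0018,.165],14)
for n in ['side','top']:
    c=camera(n); vv,uu=np.mgrid[0:420,0:560];P=at_depth(c,np.c_[uu.ravel(),vv.ravel()]).reshape(420,560,3)
    m=(abs(P[...,0]-.584)<.12)&(abs(P[...,1])<.12)&(P[...,2]>.05)
    if n=='side': cv2.imwrite('pics/s2.png',cv2.resize(c['color'][90:220,190:360],(680,520),interpolation=2)[:,:,::-1])
```

```text
t 8.33 pos [ 0.5832 -0.0006  0.1996] psi 14.08 tilt [-1.     0.003  0.002] F [ 0.3  0.2 -4.2] w 0.025 j6 -0.35
trans [0.0346 0.0002 0.0012] yaw 0.0015
```

View pics/s2.png

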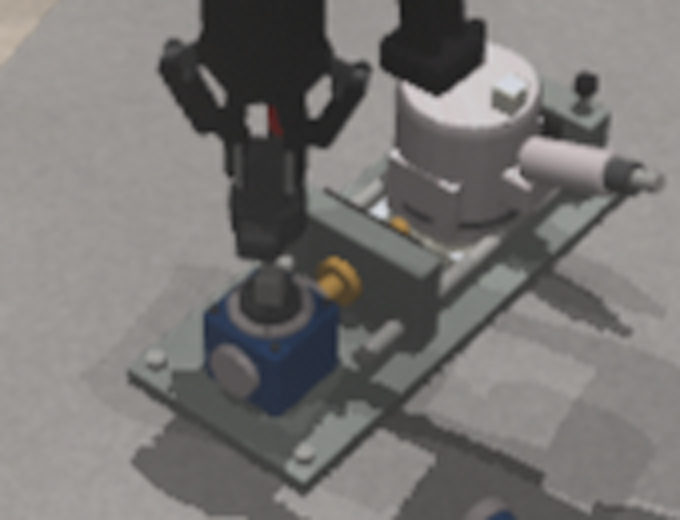

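The side view shows the crank hub hanging just above the spindle square, lined up with it. I'll lower it.

>>> {"fn": "jog_arm", "kwargs": {"motion": [{"hand": 0,"translation": [0.015,0.0002,0.0012],"yaw": 0.0015},{"hand": 0,"translation": [0.03,0.0002,0.0012],"yaw": 0.0015},{"hand": 0,"translation": [0.038,0.0002,0.0012],"yaw": 0.0015},{"hand": 0,"translation": [0.042,0.0002,0.0012],"yaw": 0.0015},{"hand": 0,"translation": [0.045,0.0002,0.0012],"yaw": 0.0015},{"hand": 0,"translation": [0.048,0.0002,0.0012],"yaw": 0.0015},{"hand": 0,"translation": [0.048,0.0002,0.0012],"yaw": 0.0015},{"hand": 0,"translation": [0.048,0.0002,0.0012],"yaw": 0.0015}]}}

```text
time_s: 9.1
position: [0.5844, -0.0016, 0.1524]
eef_rot: [0.559, 0.436, 0.556, -0.435]
contact_force: [0.4, 0.2, -4.0]
grip_width: 0.0255
```

```bash
python3 -c "
from h import *
go([.5838,-.0018,.131],14);print(state()['moment'])"
```

```text
t 9.1 pos [ 0.5844 -0.0016  0.1524] psi 14.03 tilt [-1.     0.004  0.002] F [ 0.4  0.2 -4. ] w 0.0255 j6 -0.35
trans [ 0.0214 -0.0007  0.    ] yaw 0.0005
[ 0.01208494 -0.02526547 -0.02482739]
```

Underside at about 0.1155, which is below the spindle top, with no contact. Continuing down.

>>> {"fn": "jog_arm", "kwargs": {"motion": [{"hand": 0,"translation": [0.003,0,0],"yaw": 0},{"hand": 0,"translation": [0.006,0,0],"yaw": 0},{"hand": 0,"translation": [0.009,0,0],"yaw": 0},{"hand": 0,"translation": [0.009,0,0],"yaw": 0}]}}

```text
time_s: 9.43
position: [0.5841, -0.0016, 0.1428]
eef_rot: [0.559, 0.436, 0.556, -0.435]
contact_force: [0.0, 0.4, -4.5]
grip_width: 0.0249
```

```bash
python3 -c "
from h import *
go([.5838,-.0018,.131],14);print(state()['moment'])"
```

```text
t 9.43 pos [ 0.5841 -0.0016  0.1428] psi 14.02 tilt [-1.     0.003  0.002] F [ 0.   0.4 -4.5] w 0.0249 j6 -0.35
trans [ 0.0118 -0.0004  0.0001] yaw 0.0004
[ 0.04645188 -0.03519243  0.02269474]
```

>>> {"fn": "jog_arm", "kwargs": {"motion": [{"hand": 0,"translation": [0.004,0,0],"yaw": 0},{"hand": 0,"translation": [0.008,0,0],"yaw": 0},{"hand": 0,"translation": [0.0105,0,0],"yaw": 0},{"hand": 0,"translation": [0.0115,0,0],"yaw": 0},{"hand": 0,"translation": [0.0125,0,0],"yaw": 0},{"hand": 0,"translation": [0.0125,0,0],"yaw": 0}]}}

```text
time_s: 9.93
position: [0.5839, -0.0016, 0.1309]
eef_rot: [0.559, 0.436, 0.556, -0.435]
contact_force: [-5.3, 0.5, 6.2]
grip_width: 0.025
```

```bash
python3 -c "
from h import *
go([.5838,-.0018,.131],14);print(state()['moment'])"
```

```text
t 9.93 pos [ 0.5839 -0.0016  0.1309] psi 14.03 tilt [-1.     0.003  0.002] F [-5.3  0.5  6.2] w 0.025 j6 -0.35
trans [-0.0001 -0.0001  0.0002] yaw 0.0005
[0.04712983 0.9779904  0.01280085]
```

Contact came at the expected home height (underside 0.094). I'll release, slide along to straddle the red grip, and check the seat.

>>> {"fn": "jog_arm", "kwargs": {"motion": [{"hand": 1,"translation": [0,0,0],"yaw": 0},{"hand": 1,"translation": [0,0,0],"yaw": 0},{"hand": 1,"translation": [0,0,0],"yaw": 0},{"hand": 1,"translation": [0,0,0],"yaw": 0},{"hand": 1,"translation": [0,0,0],"yaw": 0},{"hand": 1,"translation": [0,0,0],"yaw": 0},{"hand": 1,"translation": [-0.013,0,0.01],"yaw": 0},{"hand": 1,"translation": [-0.013,0,0.03],"yaw": 0},{"hand": 1,"translation": [-0.013,0,0.05],"yaw": 0},{"hand": 1,"translation": [-0.013,0,0.064],"yaw": 0},{"hand": 1,"translation": [-0.013,0,0.064],"yaw": 0},{"hand": 1,"translation": [-0.013,0,0.064],"yaw": 0}]}}

```text
time_s: 10.93
position: [0.5993, -0.0641, 0.1438]
eef_rot: [0.558, 0.436, 0.556, -0.435]
contact_force: [-0.0, 0.8, 0.2]
grip_width: 0.0856
```

Run:
```python
from h import *
s=state();go(None);w=camera('wrist');save(w,'w4.png')
vv,uu=np.mgrid[0:420,0:560];P=at_depth(w,np.c_[uu.ravel(),vv.ravel()],s).reshape(-1,3)
rr=np.hypot(P[:,0]-.5836,P[:,1])
x=P[(abs(P[:,2]-.160)<.006)&(rr<.025)];print(len(x),x.mean(0) if len(x) else '',cv2.minAreaRect(np.float32(x[:,:2]*1000)) if len(x) else '')
h=P[(abs(P[:,2]-.122)<.008)&(rr<.027)&(rr>.019)];print('hubtop',len(h),np.median(h[:,2]))
c=camera('side')
for t in ['jaw','strap_tool','grip_mid','flats_mid']:
    for r in tip_of(c,t)[:2]: print(t,r['p'],at_depth(c,[r['centre']])[0].round(3))
```

```text
t 10.93 pos [ 0.5993 -0.0641  0.1438] psi 13.95 tilt [-1.     0.003  0.002] F [-0.   0.8  0.2] w 0.0856 j6 -0.45
4178 [5.83304638e-01 5.31669518e-04 1.59245743e-01] ((583.503173828125, -0.07007122039794922), (26.1314754486084, 26.291860580444336), 14.048213958740234)
hubtop 3061 0.12138802778022162
jaw 0.72 [0.562 0.041 0.055]
strap_tool 0.56 [ 0.497 -0.172  0.077]
grip_mid 0.88 [0.417 0.372 0.089]
grip_mid 0.78 [0.213 0.255 0.09 ]
flats_mid 0.78 [0.285 0.259 0.066]
flats_mid 0.72 [0.578 0.009 0.152]
```

View pics/w4.png

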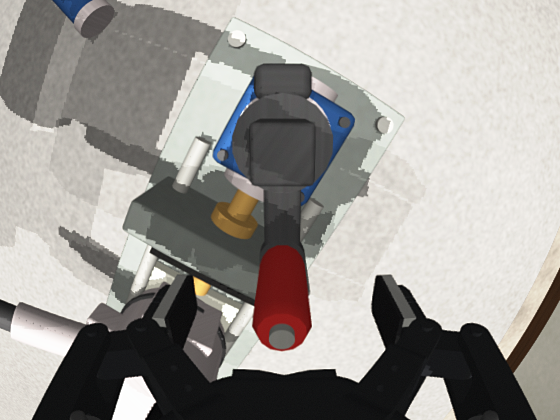

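The wrist view shows the crank seated: block top at (283,150) and grip at (283,300) between the open fingers. Measured heights (block top 0.159, hub top 0.121) match fully home. I'll close on the grip and estimate the jaw travel.

>>> {"fn": "jog_arm", "kwargs": {"motion": [{"hand": 0,"translation": [0,0,0.0],"yaw": 0},{"hand": 0,"translation": [0,0,0],"yaw": 0},{"hand": 0,"translation": [0,0,0],"yaw": 0},{"hand": 0,"translation": [0,0,0],"yaw": 0},{"hand": 0,"translation": [0,0,0],"yaw": 0},{"hand": 0,"translation": [0,0,0],"yaw": 0},{"hand": 0,"translation": [0,0,0],"yaw": 0},{"hand": 0,"translation": [0,0,0],"yaw": 0},{"hand": 0,"translation": [0,0,0],"yaw": 0},{"hand": 0,"translation": [0,0,0],"yaw": 0}]}}

```text
time_s: 12.07
position: [0.5993, -0.0631, 0.1441]
eef_rot: [0.559, 0.435, 0.556, -0.435]
contact_force: [-0.7, -0.2, 3.4]
grip_width: 0.0239
```

```bash
cat >> h.py <<'E'
C=np.array([.5835,0.])
def circ(n=12,step=15):
    s=state();A=rot(s['eef_rot']);p=np.array(s['position']);d=p[:2]-C;a0=np.arctan2(d[1],d[0])
    F=np.array(s['contact_force']);u=d/np.linalg.norm(d);t=np.array([u[1],-u[0]])
    print('t',round(s['time_s'],2),'r',round(np.linalg.norm(d)*1e3,1),'heading',round(np.degrees(a0),1),'z',round(p[2],4),'F tang(resist)',round(-F[:2]@t,1),'rad',round(F[:2]@u,1),'z',round(F[2],1),'w',round(s['grip_width'],4))
    for i in range(1,n+1):
        a=a0-np.radians(step*i);q=np.r_[C+.065*np.array([np.cos(a),np.sin(a)]),.1438]
        print(np.round(A.T@(q-p),4).tolist())
E
python3 - <<'E'
from h import *
c=camera('top');save(c,'top2.png')
vv,uu=np.mgrid[0:420,0:560];P=at_depth(c,np.c_[uu.ravel(),vv.ravel()]).reshape(-1,3)
b=P[(abs(P[:,2]-.016)<.005)&(P[:,0]>.35)&(P[:,0]<.75)&(P[:,1]>-.42)&(P[:,1]<.12)]
r=cv2.minAreaRect(np.float32(b[:,:2]*1000));print('base',len(b),r)
box=cv2.boxPoints(r);e=max((box[1]-box[0],box[2]-box[1]),key=np.linalg.norm);e=e/np.linalg.norm(e)
if e[1]>0:e=-e
n=np.array([-e[1],e[0]])  
print('dir',np.degrees(np.arctan2(e[1],e[0])))
al=(P[:,:2]-C)@e*1000;ac=(P[:,:2]-C)@n*1000
for z0,z1 in((.05,.12),(.085,.1),(.12,.2)):
  m=(P[:,2]>z0)&(P[:,2]<z1)&(abs(ac)<35)&(al>30)&(al<360)
  print(z0,z1,dict(zip(*[k.tolist() for k in np.unique((al[m]//5*5).astype(int),return_counts=True)])))
for t in ['jaw','strap_tool','clamp']:
    for q in tip_of(c,t)[:2]:
        z={'jaw':.07,'strap_tool':.028,'clamp':0}[t];w=at_z(c,[q['centre']],z)[0];print(t,q['p'],w.round(3),'along',(w[:2]-C)@e*1000)
circ()
E
```

```text
base 1934 ((546.9375, -136.27914428710938), (410.0914306640625, 171.08363342285156), 74.13185119628906)
dir -105.86814
0.05 0.12 {285: 10, 290: 87, 295: 73, 300: 74, 305: 82, 310: 62, 315: 67, 320: 4}
0.085 0.1 {285: 10, 290: 84, 295: 73, 300: 74, 305: 82, 310: 62, 315: 67, 320: 4}
0.12 0.2 {45: 1, 50: 13, 55: 4, 60: 5, 65: 4, 180: 1, 185: 3, 190: 4, 260: 1, 265: 9, 270: 29, 275: 9}
t 12.27 r 65.0 heading -75.9 z 0.1441 F tang(resist) -1.1 rad 1.5 z 3.1 w 0.0236
[0.0002, -0.0168, -0.0022]
[0.0001, -0.0325, -0.0087]
[0.0001, -0.046, -0.019]
[0.0, -0.0563, -0.0325]
[-0.0, -0.0628, -0.0481]
[-0.0001, -0.065, -0.065]
[-0.0001, -0.0628, -0.0818]
[-0.0001, -0.0563, -0.0975]
[-0.0001, -0.046, -0.1109]
[-0.0001, -0.0325, -0.1213]
[-0.0, -0.0168, -0.1278]
[0.0, -0.0, -0.13]
```

Rear-stop face is about 287 mm along the clamp and the pad about 110 mm. A 110 mm tool needs roughly 60–67 mm of jaw travel, so about 3 turns. I'll start the first half turn.

>>> {"fn": "jog_arm", "kwargs": {"motion": [{"hand": 0,"translation": [0,-0.0168,-0.0022],"yaw": 0},{"hand": 0,"translation": [0,-0.0325,-0.0087],"yaw": 0},{"hand": 0,"translation": [0,-0.046,-0.019],"yaw": 0},{"hand": 0,"translation": [0,-0.0563,-0.0325],"yaw": 0},{"hand": 0,"translation": [0,-0.0628,-0.0481],"yaw": 0},{"hand": 0,"translation": [0,-0.065,-0.065],"yaw": 0},{"hand": 0,"translation": [0,-0.0628,-0.0818],"yaw": 0},{"hand": 0,"translation": [0,-0.0563,-0.0975],"yaw": 0},{"hand": 0,"translation": [0,-0.046,-0.1109],"yaw": 0},{"hand": 0,"translation": [0,-0.0325,-0.1213],"yaw": 0},{"hand": 0,"translation": [0,-0.0168,-0.1278],"yaw": 0},{"hand": 0,"translation": [0,0,-0.13],"yaw": 0}]}}

```text
time_s: 13.27
position: [0.5672, 0.0634, 0.1438]
eef_rot: [0.559, 0.434, 0.557, -0.435]
contact_force: [-3.7, -13.0, 1.2]
grip_width: 0.0237
```

```bash
python3 -c "
from h import *
circ()"
```

```text
t 13.27 r 65.5 heading 104.4 z 0.1438 F tang(resist) 6.8 rad -11.7 z 1.2 w 0.0237
[-0.0, 0.0168, 0.0026]
[0.0, 0.0325, 0.009]
[0.0001, 0.0461, 0.0193]
[0.0001, 0.0565, 0.0327]
[0.0002, 0.063, 0.0483]
[0.0002, 0.0653, 0.0651]
[0.0003, 0.0632, 0.082]
[0.0003, 0.0568, 0.0977]
[0.0003, 0.0465, 0.1112]
[0.0003, 0.0331, 0.1216]
[0.0003, 0.0175, 0.1282]
[0.0003, 0.0007, 0.1305]
```

>>> {"fn": "jog_arm", "kwargs": {"motion": [{"hand": 0,"translation": [0,0.0168,0.0026],"yaw": 0},{"hand": 0,"translation": [0,0.0325,0.009],"yaw": 0},{"hand": 0,"translation": [0,0.046,0.0193],"yaw": 0},{"hand": 0,"translation": [0,0.0563,0.0327],"yaw": 0},{"hand": 0,"translation": [0,0.0628,0.0483],"yaw": 0},{"hand": 0,"translation": [0,0.065,0.0651],"yaw": 0},{"hand": 0,"translation": [0,0.063,0.082],"yaw": 0},{"hand": 0,"translation": [0,0.0566,0.0977],"yaw": 0},{"hand": 0,"translation": [0,0.0463,0.1112],"yaw": 0},{"hand": 0,"translation": [0,0.0328,0.1215],"yaw": 0},{"hand": 0,"translation": [0,0.017,0.128],"yaw": 0},{"hand": 0,"translation": [0,0,0.13],"yaw": 0}]}}

```text
time_s: 14.27
position: [0.5998, -0.0634, 0.1443]
eef_rot: [0.559, 0.435, 0.556, -0.435]
contact_force: [6.9, 4.2, -2.2]
grip_width: 0.0237
```

```bash
python3 -c "
from h import *
circ()"
```

```text
t 14.27 r 65.5 heading -75.6 z 0.1443 F tang(resist) 7.7 rad -2.4 z -2.2 w 0.0237
[0.0004, -0.0168, -0.0026]
[0.0003, -0.0326, -0.009]
[0.0002, -0.0461, -0.0193]
[0.0001, -0.0565, -0.0327]
[0.0001, -0.0631, -0.0483]
[0.0, -0.0654, -0.0651]
[-0.0, -0.0633, -0.0819]
[-0.0001, -0.0569, -0.0977]
[-0.0001, -0.0467, -0.1112]
[-0.0001, -0.0333, -0.1216]
[-0.0, -0.0176, -0.1282]
[0.0, -0.0008, -0.1305]
```

>>> {"fn": "jog_arm", "kwargs": {"motion": [{"hand": 0,"translation": [0,-0.0168,-0.0026],"yaw": 0},{"hand": 0,"translation": [0,-0.0325,-0.009],"yaw": 0},{"hand": 0,"translation": [0,-0.046,-0.0193],"yaw": 0},{"hand": 0,"translation": [0,-0.0563,-0.0327],"yaw": 0},{"hand": 0,"translation": [0,-0.0628,-0.0483],"yaw": 0},{"hand": 0,"translation": [0,-0.0652,-0.0651],"yaw": 0},{"hand": 0,"translation": [0,-0.063,-0.0819],"yaw": 0},{"hand": 0,"translation": [0,-0.0567,-0.0977],"yaw": 0},{"hand": 0,"translation": [0,-0.0465,-0.1112],"yaw": 0},{"hand": 0,"translation": [0,-0.033,-0.1216],"yaw": 0},{"hand": 0,"translation": [0,-0.0174,-0.1282],"yaw": 0},{"hand": 0,"translation": [0,-0.0006,-0.1305],"yaw": 0}]}}

```text
time_s: 15.27
position: [0.5669, 0.0634, 0.1437]
eef_rot: [0.559, 0.434, 0.556, -0.435]
contact_force: [-3.7, -12.3, 1.4]
grip_width: 0.0239
```

Run:
```python
from h import *
circ()
c=camera('side');cv2.imwrite('pics/s3.png',cv2.resize(c['color'][60:220,200:370],(680,640),interpolation=2)[:600,:,::-1])
e=np.array([np.cos(np.radians(-105.87)),np.sin(np.radians(-105.87))]);n=np.array([-e[1],e[0]])
vv,uu=np.mgrid[0:420,0:560]
for nm in('side','top','wrist'):
    s=state();c=camera(nm);P=at_depth(c,np.c_[uu.ravel(),vv.ravel()],s).reshape(-1,3)
    al=(P[:,:2]-C)@e*1000;ac=(P[:,:2]-C)@n*1000
    for z0,z1 in((.05,.125),(.125,.2)):
        m=(P[:,2]>z0)&(P[:,2]<z1)&(abs(ac)<75)&(al>50)&(al<360)
        print(nm,z0,dict(zip(*[k.tolist() for k in np.unique((al[m]//5*5).astype(int),return_counts=True)])))
    for t in ['jaw','pad_face']:
        for q in tip_of(c,t)[:1]:
            w=at_z(c,[q['centre']],{'jaw':.07,'pad_face':.055}[t],s)[0];print(nm,t,q['p'],w.round(3),'along',(w[:2]-C)@e*1000)
```

```text
t 15.27 r 65.5 heading 104.7 z 0.1437 F tang(resist) 6.7 rad -10.9 z 1.4 w 0.0239
[-0.0, 0.0168, 0.0026]
[0.0, 0.0326, 0.0089]
[0.0001, 0.0461, 0.0191]
[0.0002, 0.0566, 0.0325]
[0.0003, 0.0632, 0.0481]
[0.0003, 0.0656, 0.0649]
[0.0004, 0.0635, 0.0817]
[0.0005, 0.0572, 0.0975]
[0.0005, 0.047, 0.111]
[0.0005, 0.0336, 0.1215]
[0.0005, 0.018, 0.1281]
[0.0005, 0.0012, 0.1305]
side 0.05 {50: 1, 55: 2, 60: 5, 65: 11, 70: 4, 75: 11, 80: 7, 85: 10, 90: 6, 95: 9, 100: 18, 105: 34, 110: 171, 115: 193, 120: 65, 125: 63, 130: 68, 135: 45, 140: 13, 145: 21, 150: 2, 165: 8, 170: 139, 175: 133, 180: 61, 185: 49, 190: 47, 195: 40, 200: 60, 205: 55, 210: 33, 215: 27, 220: 10, 225: 4, 230: 5, 235: 4, 240: 2, 245: 3, 280: 14, 285: 16, 290: 49, 295: 36, 300: 38, 305: 41, 310: 33, 315: 29, 320: 9}
side 0.125 {170: 19, 175: 48, 180: 45, 185: 40, 190: 47, 195: 75, 200: 127, 205: 97, 210: 97, 215: 75, 220: 50, 225: 40, 230: 44, 235: 73, 240: 39, 245: 31, 250: 26, 255: 15, 260: 22, 265: 18, 270: 10, 275: 5, 295: 1, 300: 1, 305: 2}
side jaw 0.92 [ 0.549 -0.141  0.07 ] along 144.92498712658633
side pad_face 0.7
[... 307 characters left out ...]
20, 235: 14, 240: 16, 245: 5, 250: 1, 255: 3, 260: 3, 265: 1, 270: 3, 275: 11, 280: 50, 285: 72, 290: 260, 295: 178, 300: 193, 305: 151, 310: 129, 315: 105, 320: 5}
top 0.125 {170: 33, 175: 71, 180: 80, 185: 94, 190: 99, 195: 181, 200: 156, 205: 187, 210: 122, 215: 120, 220: 110, 225: 111, 230: 159, 235: 118, 240: 103, 245: 85, 250: 83, 255: 68, 260: 85, 265: 57, 270: 47, 275: 9, 300: 2, 305: 1}
top pad_face 0.9 [ 0.548 -0.137  0.055] along 141.4594176766201
wrist 0.05 {105: 2, 110: 282, 115: 39, 120: 40, 125: 36, 130: 31, 135: 7, 140: 6, 145: 2, 165: 20, 170: 17, 175: 11, 180: 68, 185: 75, 190: 44, 195: 20, 200: 1}
wrist 0.125 {}
wrist jaw 0.77 [ 0.544 -0.135  0.07 ] along 140.9862273897922
```

View pics/s3.png

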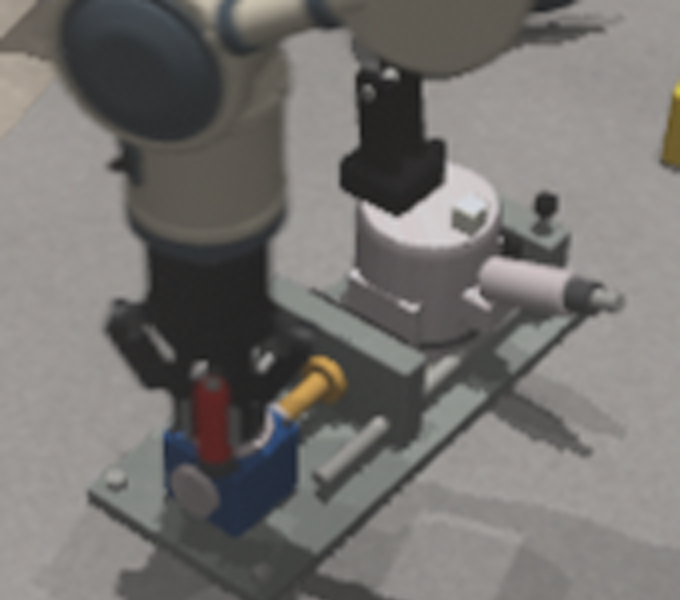

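Jaw pad is now about 145 mm along, tool front about 170, so roughly 25 mm is left before contact. One more half turn at full pace is safe.

>>> {"fn": "jog_arm", "kwargs": {"motion": [{"hand": 0,"translation": [0,0.0168,0.0026],"yaw": 0},{"hand": 0,"translation": [0,0.0325,0.009],"yaw": 0},{"hand": 0,"translation": [0,0.046,0.0193],"yaw": 0},{"hand": 0,"translation": [0,0.0563,0.0327],"yaw": 0},{"hand": 0,"translation": [0,0.063,0.0483],"yaw": 0},{"hand": 0,"translation": [0,0.0652,0.0651],"yaw": 0},{"hand": 0,"translation": [0,0.0632,0.0818],"yaw": 0},{"hand": 0,"translation": [0,0.0568,0.0976],"yaw": 0},{"hand": 0,"translation": [0,0.0466,0.1111],"yaw": 0},{"hand": 0,"translation": [0,0.0332,0.1215],"yaw": 0},{"hand": 0,"translation": [0,0.0175,0.1281],"yaw": 0},{"hand": 0,"translation": [0,0.0006,0.1304],"yaw": 0}]}}

```text
time_s: 16.77
position: [0.5996, -0.0638, 0.1441]
eef_rot: [0.559, 0.436, 0.556, -0.434]
contact_force: [5.3, 9.2, -2.8]
grip_width: 0.0235
```

```bash
cat >> h.py <<'E'
def along():
    e=np.array([np.cos(np.radians(-105.87)),np.sin(np.radians(-105.87))]);n=np.array([-e[1],e[0]])
    vv,uu=np.mgrid[0:420,0:560];s=state();c=camera('side');P=at_depth(c,np.c_[uu.ravel(),vv.ravel()],s).reshape(-1,3)
    al=(P[:,:2]-C)@e*1000;ac=(P[:,:2]-C)@n*1000
    m=(P[:,2]>.05)&(P[:,2]<.125)&(abs(ac)<75)&(al>100)&(al<230)
    print(dict(zip(*[k.tolist() for k in np.unique((al[m]//3*3).astype(int),return_counts=True)])))
    m=(P[:,2]>.13)&(P[:,2]<.2)&(abs(ac)<75)&(al>130)&(al<330);print('tool p1,p99',np.percentile(al[m],[1,5,99]))
E
python3 -c "
from h import *
circ()
along()"
```

```text
t 16.77 r 65.8 heading -75.9 z 0.1441 F tang(resist) 7.4 rad -7.6 z -2.8 w 0.0235
[0.0002, -0.0168, -0.003]
[0.0001, -0.0325, -0.0094]
[0.0, -0.046, -0.0197]
[-0.0, -0.0564, -0.0332]
[-0.0001, -0.0629, -0.0488]
[-0.0002, -0.0651, -0.0657]
[-0.0002, -0.063, -0.0825]
[-0.0002, -0.0565, -0.0982]
[-0.0002, -0.0462, -0.1117]
[-0.0001, -0.0328, -0.122]
[-0.0001, -0.0171, -0.1285]
[0.0, -0.0003, -0.1308]
{99: 4, 102: 4, 105: 7, 108: 7, 111: 17, 114: 18, 117: 13, 120: 73, 123: 239, 126: 118, 129: 31, 132: 46, 135: 36, 138: 38, 141: 35, 144: 35, 147: 22, 150: 4, 153: 14, 156: 15, 159: 4, 168: 19, 171: 62, 174: 83, 177: 60, 180: 32, 183: 34, 186: 35, 189: 25, 192: 34, 195: 21, 198: 17, 201: 37, 204: 37, 207: 36, 210: 27, 213: 24, 216: 10, 219: 5, 222: 7, 225: 6, 228: 1}
tool p1,p99 [175.04597688 180.27658219 273.56331358]
```

>>> {"fn": "jog_arm", "kwargs": {"motion": [{"hand": 0,"translation": [0,-0.0168,-0.003],"yaw": 0},{"hand": 0,"translation": [0,-0.0325,-0.0094],"yaw": 0},{"hand": 0,"translation": [0,-0.046,-0.0197],"yaw": 0},{"hand": 0,"translation": [0,-0.0563,-0.0332],"yaw": 0},{"hand": 0,"translation": [0,-0.0628,-0.0488],"yaw": 0},{"hand": 0,"translation": [0,-0.065,-0.0656],"yaw": 0},{"hand": 0,"translation": [0,-0.0628,-0.0824],"yaw": 0},{"hand": 0,"translation": [0,-0.0565,-0.0981],"yaw": 0},{"hand": 0,"translation": [0,-0.0462,-0.1116],"yaw": 0},{"hand": 0,"translation": [0,-0.0328,-0.1218],"yaw": 0},{"hand": 0,"translation": [0,-0.0171,-0.1284],"yaw": 0},{"hand": 0,"translation": [0,0,-0.1306],"yaw": 0}]}}

```text
time_s: 17.82
position: [0.5644, 0.0627, 0.1437]
eef_rot: [0.558, 0.435, 0.557, -0.436]
contact_force: [-3.7, -9.5, 5.4]
grip_width: 0.0234
```

```bash
python3 -c "
from h import *
circ(12,7.5)
along()"
```

```text
t 17.82 r 65.5 heading 106.9 z 0.1437 F tang(resist) 6.3 rad -8.0 z 5.4 w 0.0234
[-0.0001, 0.0085, 0.0006]
[-0.0001, 0.0169, 0.0019]
[-0.0001, 0.0251, 0.0042]
[-0.0001, 0.0329, 0.0076]
[-0.0001, 0.0402, 0.0119]
[-0.0001, 0.0469, 0.0172]
[-0.0, 0.0528, 0.0233]
[-0.0, 0.0579, 0.0301]
[0.0, 0.062, 0.0376]
[0.0, 0.0651, 0.0455]
[0.0001, 0.0672, 0.0537]
[0.0001, 0.0682, 0.0622]
{99: 5, 102: 5, 105: 3, 108: 8, 111: 2, 114: 7, 117: 5, 120: 9, 123: 23, 126: 12, 129: 52, 132: 201, 135: 148, 138: 49, 141: 35, 144: 45, 147: 40, 150: 35, 153: 37, 156: 27, 159: 9, 162: 10, 165: 11, 168: 12, 171: 39, 174: 71, 177: 51, 180: 34, 183: 31, 186: 24, 189: 26, 192: 23, 195: 28, 198: 23, 201: 33, 204: 44, 207: 32, 210: 28, 213: 15, 216: 15, 219: 11, 222: 5, 225: 3, 228: 2}
tool p1,p99 [174.47824513 179.93969698 273.45054826]
```

Tool unmoved, gap about 5–10 mm. Continuing with slower quarter turns.

>>> {"fn": "jog_arm", "kwargs": {"motion": [{"hand": 0,"translation": [0,0.0085,0.0006],"yaw": 0},{"hand": 0,"translation": [0,0.0169,0.0019],"yaw": 0},{"hand": 0,"translation": [0,0.0251,0.0042],"yaw": 0},{"hand": 0,"translation": [0,0.0329,0.0076],"yaw": 0},{"hand": 0,"translation": [0,0.0402,0.0119],"yaw": 0},{"hand": 0,"translation": [0,0.0469,0.0172],"yaw": 0},{"hand": 0,"translation": [0,0.0528,0.0233],"yaw": 0},{"hand": 0,"translation": [0,0.0579,0.0301],"yaw": 0},{"hand": 0,"translation": [0,0.062,0.0376],"yaw": 0},{"hand": 0,"translation": [0,0.0651,0.0455],"yaw": 0},{"hand": 0,"translation": [0,0.0672,0.0537],"yaw": 0},{"hand": 0,"translation": [0,0.0682,0.0622],"yaw": 0}]}}

```text
time_s: 18.87
position: [0.6461, 0.0193, 0.1433]
eef_rot: [0.557, 0.434, 0.558, -0.436]
contact_force: [-16.2, 2.4, 7.5]
grip_width: 0.0239
```

```bash
python3 -c "
from h import *
circ(12,5)
along()"
```

```text
t 18.87 r 65.5 heading 17.2 z 0.1433 F tang(resist) 7.1 rad -14.8 z 7.5 w 0.0239
[-0.0005, -0.0004, 0.0057]
[-0.0005, -0.0009, 0.0114]
[-0.0005, -0.0018, 0.0169]
[-0.0004, -0.0032, 0.0224]
[-0.0004, -0.0051, 0.0278]
[-0.0004, -0.0074, 0.033]
[-0.0004, -0.0102, 0.0379]
[-0.0004, -0.0134, 0.0426]
[-0.0004, -0.017, 0.047]
[-0.0003, -0.021, 0.051]
[-0.0003, -0.0253, 0.0547]
[-0.0003, -0.0299, 0.058]
{99: 1, 102: 5, 105: 5, 108: 5, 111: 3, 114: 7, 117: 4, 120: 5, 123: 6, 126: 9, 129: 26, 132: 11, 135: 108, 138: 231, 141: 113, 144: 35, 147: 42, 150: 29, 153: 45, 156: 44, 159: 35, 162: 14, 165: 5, 168: 17, 171: 41, 174: 71, 177: 44, 180: 31, 183: 29, 186: 27, 189: 27, 192: 20, 195: 18, 198: 26, 201: 35, 204: 42, 207: 27, 210: 24, 213: 30, 216: 13, 219: 9, 222: 6, 225: 7, 228: 4}
tool p1,p99 [175.31814097 180.56513457 274.36918645]
```

>>> {"fn": "jog_arm", "kwargs": {"motion": [{"hand": 0,"translation": [0,-0.0006,0.0057],"yaw": 0},{"hand": 0,"translation": [0,-0.0012,0.0114],"yaw": 0},{"hand": 0,"translation": [0,-0.0022,0.0169],"yaw": 0},{"hand": 0,"translation": [0,-0.0036,0.0223],"yaw": 0},{"hand": 0,"translation": [0,-0.0055,0.0276],"yaw": 0},{"hand": 0,"translation": [0,-0.0078,0.0328],"yaw": 0},{"hand": 0,"translation": [0,-0.0105,0.0377],"yaw": 0},{"hand": 0,"translation": [0,-0.0137,0.0423],"yaw": 0},{"hand": 0,"translation": [0,-0.0173,0.0467],"yaw": 0},{"hand": 0,"translation": [0,-0.0212,0.0507],"yaw": 0},{"hand": 0,"translation": [0,-0.0255,0.0543],"yaw": 0},{"hand": 0,"translation": [0,-0.0301,0.0576],"yaw": 0}]}}

```text
time_s: 19.92
position: [0.6321, -0.044, 0.1438]
eef_rot: [0.557, 0.435, 0.557, -0.436]
contact_force: [5.7, 11.8, 2.7]
grip_width: 0.0232
```

```bash
python3 -c "
from h import *
circ(12,5)
along()"
```

```text
t 19.92 r 65.6 heading -42.2 z 0.1438 F tang(resist) 12.5 rad -3.7 z 2.7 w 0.0232
[-0.0, -0.0052, 0.0024]
[-0.0, -0.0103, 0.0049]
[0.0, -0.0156, 0.007]
[0.0, -0.021, 0.0086]
[0.0, -0.0266, 0.0097]
[0.0, -0.0322, 0.0103]
[0.0, -0.0379, 0.0105]
[0.0, -0.0435, 0.0101]
[0.0, -0.0491, 0.0092]
[0.0, -0.0546, 0.0079]
[0.0, -0.06, 0.0061]
[0.0001, -0.0652, 0.0038]
{99: 3, 102: 4, 105: 7, 108: 3, 111: 6, 114: 7, 117: 5, 120: 3, 123: 5, 126: 4, 129: 14, 132: 20, 135: 12, 138: 96, 141: 238, 144: 113, 147: 46, 150: 42, 153: 36, 156: 28, 159: 48, 162: 28, 165: 23, 168: 7, 171: 21, 174: 53, 177: 61, 180: 42, 183: 33, 186: 20, 189: 24, 192: 31, 195: 21, 198: 16, 201: 24, 204: 44, 207: 36, 210: 29, 213: 24, 216: 17, 219: 15, 222: 9, 225: 3, 228: 3}
tool p1,p99 [176.2590121  181.78429796 275.44834318]
```

Tangential reading is 12.5 N. I'll hold still and read again before going on.

>>> {"fn": "jog_arm", "kwargs": {"motion": [{"hand": 0,"translation": [0,0,0],"yaw": 0},{"hand": 0,"translation": [0,0,0],"yaw": 0},{"hand": 0,"translation": [0,0,0],"yaw": 0}]}}

```text
time_s: 20.22
position: [0.6319, -0.044, 0.1439]
eef_rot: [0.557, 0.435, 0.558, -0.435]
contact_force: [3.1, 5.2, 3.5]
grip_width: 0.0235
```

```bash
python3 -c "
from h import *
circ(1,5)
along()
for i in range(4): camera('side');circ(0)
"
```

```text
t 20.22 r 65.4 heading -42.3 z 0.1439 F tang(resist) 5.9 rad -1.3 z 3.5 w 0.0235
[0.0001, -0.0051, 0.0026]
{99: 3, 102: 5, 105: 5, 108: 5, 111: 6, 114: 3, 117: 5, 120: 4, 123: 5, 126: 6, 129: 19, 132: 20, 135: 15, 138: 107, 141: 239, 144: 96, 147: 44, 150: 34, 153: 42, 156: 38, 159: 34, 162: 40, 165: 17, 168: 8, 171: 22, 174: 55, 177: 64, 180: 41, 183: 22, 186: 24, 189: 23, 192: 23, 195: 29, 198: 23, 201: 25, 204: 39, 207: 33, 210: 34, 213: 26, 216: 15, 219: 15, 222: 8, 225: 4, 228: 4}
tool p1,p99 [176.40706279 181.49734874 274.96542435]
t 20.32 r 65.4 heading -42.3 z 0.1439 F tang(resist) 4.9 rad -1.8 z 3.3 w 0.0237
t 20.37 r 65.4 heading -42.3 z 0.1439 F tang(resist) 5.2 rad -1.5 z 3.0 w 0.0237
t 20.42 r 65.4 heading -42.3 z 0.1438 F tang(resist) 5.8 rad -1.6 z 2.9 w 0.024
t 20.47 r 65.4 heading -42.3 z 0.1439 F tang(resist) 4.1 rad -1.6 z 3.0 w 0.0236
```

>>> {"fn": "jog_arm", "kwargs": {"motion": [{"hand": 0,"translation": [0,-0.0006,0.0004],"yaw": 0},{"hand": 0,"translation": [0,-0.0013,0.0008],"yaw": 0},{"hand": 0,"translation": [0,-0.0019,0.0012],"yaw": 0}]}}

```text
time_s: 20.72
position: [0.6313, -0.0447, 0.144]
eef_rot: [0.557, 0.436, 0.557, -0.435]
contact_force: [7.2, 10.6, 1.1]
grip_width: 0.0234
```

```bash
python3 -c "
from h import *
circ(2,2)
for i in range(3): camera('side');circ(0)
"
```

```text
t 20.72 r 65.4 heading -43.1 z 0.144 F tang(resist) 12.6 rad -2.0 z 1.1 w 0.0234
[0.0002, -0.0021, 0.0009]
[0.0002, -0.0041, 0.002]
t 20.77 r 65.4 heading -43.1 z 0.144 F tang(resist) 12.6 rad -2.4 z 1.6 w 0.0235
t 20.82 r 65.3 heading -43.1 z 0.144 F tang(resist) 11.4 rad -0.8 z 0.8 w 0.0238
t 20.87 r 65.4 heading -43.0 z 0.144 F tang(resist) 11.1 rad -1.7 z 0.4 w 0.0233
```

Force rises steeply over under 1° and stands at 11–12 N, so it has tightened. I'll check visually that the tool is against both pads before letting go.

Run:
```python
from h import *
a=camera('side');b=camera('top');w=camera('wrist')
f=lambda c,y0,y1,x0,x1:cv2.resize(c['color'][y0:y1,x0:x1],(400,400),interpolation=2)
cv2.imwrite('pics/m1.png',np.hstack([f(a,90,190,250,350),f(b,130,250,350,470)])[:,:,::-1])
circ(0)
```

```text
t 21.02 r 65.4 heading -43.0 z 0.144 F tang(resist) 10.9 rad -1.2 z 1.5 w 0.0234
```

View pics/m1.png

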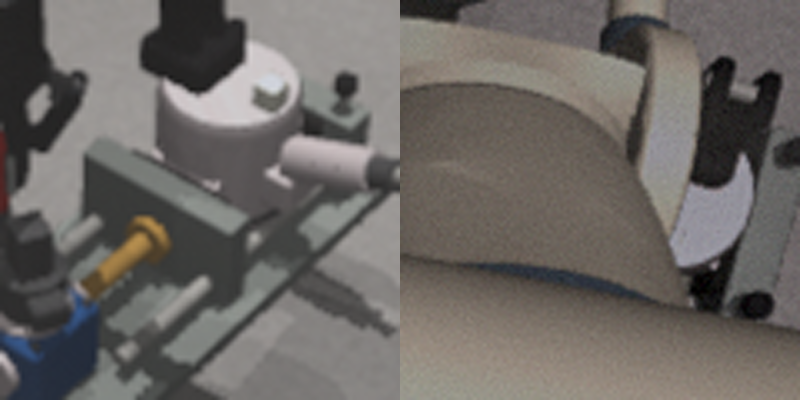

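The side crop shows the jaw pad up against the tool housing (around (215,200)) and the tool back at the rear stop. Standing force is 10.9 N, so the grip is firm. I'll release and rise clear.

>>> {"fn": "jog_arm", "kwargs": {"motion": [{"hand": 1,"translation": [0,0,0],"yaw": 0},{"hand": 1,"translation": [0,0,0],"yaw": 0},{"hand": 1,"translation": [0,0,0],"yaw": 0},{"hand": 1,"translation": [0,0,0],"yaw": 0},{"hand": 1,"translation": [0,0,0],"yaw": 0},{"hand": 1,"translation": [0,0,0],"yaw": 0},{"hand": 1,"translation": [-0.02,0,0],"yaw": 0},{"hand": 1,"translation": [-0.05,0,0],"yaw": 0},{"hand": 1,"translation": [-0.08,0,0],"yaw": 0},{"hand": 1,"translation": [-0.1,0,0],"yaw": 0},{"hand": 1,"translation": [-0.1,0,0],"yaw": 0},{"hand": 1,"translation": [-0.1,0,0],"yaw": 0}]}}

```text
time_s: 22.02
position: [0.6316, -0.0449, 0.245]
eef_rot: [0.558, 0.436, 0.557, -0.434]
contact_force: [-0.5, 0.1, 0.3]
grip_width: 0.0855
```

Run:
```python
from h import *
circ(0);along()
s=state();w=camera('wrist');save(w,'w5.png')
vv,uu=np.mgrid[0:420,0:560];P=at_depth(w,np.c_[uu.ravel(),vv.ravel()],s).reshape(-1,3)
rr=np.hypot(P[:,0]-.5836,P[:,1])
x=P[(abs(P[:,2]-.160)<.008)&(rr<.025)];print('block',len(x),x.mean(0),cv2.minAreaRect(np.float32(x[:,:2]*1000)))
x=P[(abs(P[:,2]-.186)<.006)&(rr<.1)];g=x.mean(0);print('grip top',len(x),g,np.degrees(np.arctan2(g[1],g[0]-.5835)))
```

```text
t 22.02 r 65.8 heading -43.0 z 0.245 F tang(resist) -0.3 rad -0.4 z 0.3 w 0.0855
{102: 4, 105: 5, 108: 6, 111: 6, 114: 4, 117: 3, 120: 5, 123: 3, 126: 9, 129: 22, 132: 14, 135: 18, 138: 139, 141: 225, 144: 75, 147: 49, 150: 36, 153: 38, 156: 33, 159: 35, 162: 35, 165: 12, 168: 13, 171: 19, 174: 56, 177: 59, 180: 39, 183: 27, 186: 30, 189: 23, 192: 31, 195: 17, 198: 18, 201: 29, 204: 34, 207: 37, 210: 28, 213: 26, 216: 18, 219: 11, 222: 6, 225: 5, 228: 5}
tool p1,p99 [176.11481424 181.78168414 274.9069016 ]
block 1343 [5.84354283e-01 2.69508751e-04 1.59153386e-01] ((583.9557495117188, -0.30097198486328125), (26.463407516479492, 26.58592414855957), 64.90313720703125)
grip top 958 [ 0.64195595 -0.02550162  0.18532866] -23.56941458816965
```

View pics/w5.png

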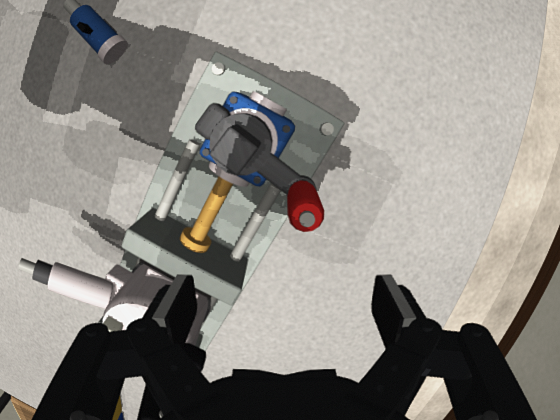

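Crank is still fully home (block top 0.159) and has sprung back about 18°, including socket play. The hand is clear and reads no force, so I'm handing in.

```bash
python3 -c "
from cell import *
print(hand_in())"
```

```text
the job is handed in; nothing more can be done
None
```

The job is handed in: the dark crank with the red grip is on the spindle, fully home, and the strapping tool is held between jaw and rear stop. It took about 22 s of the 72 s allowed. No verdict comes back.

- **Fit:** I held the crank by its block and lowered it onto the spindle. It went down without contact until it met the collar at the expected height. Its block top and hub top measured 0.159 m and 0.121 m, against 0.160 m and 0.122 m when fully home.
- **Winding:** I wound it clockwise by the grip for about 2.9 turns, then stopped when it tightened. The force at the grip peaked at 12.6 N and stood at 10.9–11.4 N before I let go. The peak is a little over the 8–11 N band and under the roughly 15 N that crushes the tool.
- **After letting go:** The crank sprang back about 18°, partly play in the socket. That is a bit more than I expected, but it fits the 50–90 N that friction should leave at the jaw. I could not measure the jaw force itself.
- **Last checks:** The crank was still home (block top 0.159 m) and the tool had not moved. The hand was open and clear, reading about 0 N. I did not move anything else on the bench.

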